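# Push the used square bottle through the bench bin's sprung flap

## Robot

A 6-joint arm with a two-finger parallel gripper is mounted at the origin on the work surface. World frame = base frame: x ahead of the robot, y to its left, z up, the work surface at z = 0. Lengths are in m, angles in rad, forces in N, time in s.
With the tool pointing down it reaches from about 0.425 to 0.95 m from the base axis. Payload 3.5 kg.
Tool frame: the origin (TCP) lies between the finger pads; the fingertips stand bot.tip_reach ahead of it and the grasp point (between the pads) lies 2 mm behind it (bot.tip_reach is the distance from the TCP to the fingertips, in m); z points along the fingers, y is the direction in which the jaws open and shut (so a half turn about z gives the same grasp; the last joint's range is limited). The gripper opens to 85 mm and grips with 20 to 120 N. Pads are 22 mm wide; open, the fingers measure 114 mm over their backs; the gripper's body (76 mm by 85 mm) begins 54 mm behind the grasp point. The pads swing forward as they close: fully open they stand 13 mm farther back than shut.
Start: joints at [-1.255, 0.286, 1.577, -0, 1.279, -0.15], TCP at [0.303, -0.603, 0.248] pointing down, gripper open.
Joint ranges: [-2.77, 2.77], [-0.9, 2.22], [0.21, 2.48], [-1.53, 4.67], [0.24, 2.81], [-2.84, 2.84]. Speed limits (rad/s): [2.79, 2.79, 3.14, 3.14, 3.14, 3.14].

## Interface

Orientations are given as [roll, pitch, yaw] about the fixed x, y, z axes, in that order (R = Rz(yaw) Ry(pitch) Rx(roll)).
In Python, from workcell import bot, snapshot, finder gives the robot as it stands.
- The arm moves only by the tool play_rows, never from a script. Its argument "series" is a list of rows, each a list of 3 entries, a list of its own where there are three numbers: the shift along the tool's x, y, z in mm, then the turn, a rotation vector about the tool's x, y, z in rad, then the gripper command: -1 is shut, 1 is fully open, values between are in proportion. A call has 1 to 20 rows; each row shifts and turns the pose as measured when the row begins, along the tool's axes as they then stand; what a row does not reach is not made up. A row lasts 1/10 s, in which the tool goes at most 50 mm and 8.59 degrees, less where a joint would pass 70% of its speed; a pose out of reach is approached as far as the arm can. A call with a gripper value outside its range is refused whole. The fingers move at their own pace and stop on an object; the grip force is fixed at half the most. Time passes only in rows, so rows that do not move let the fingers close. It gives the time, the measured TCP pose, the force and the opening at its end, in the units of the state.
- bot.read_state(): the state, without advancing time (a new reading comes with each control period).
- snapshot(name): name is "scene" or "top"; returns a dict with "img" (384x512x3 uint8, red, green, blue), "fx", "fy", "cx", "cy" (pixels), "k1" (the pictures are not rectified: a ray, as slopes to the right and down, at radius r is drawn at 1 + k1 r^2 times it, then the intrinsics apply), "origin" and "rotation" of the camera in the world. Camera axes: x right, y down, z forward; pixel columns grow to the right and rows downward; lengths in m; the calibration is good to about 2 mm. A picture is of the moment at which its call begins. There is no depth.
- bot.hand_in(): hands the job in, once; it reports no verdict.
Trained networks look in a picture, given as the dict that the camera call returned (one of the last four; its "shot" number tells which), for a name from the list of things; names that differ only in an ending like _2 or _b are one class to them, and where a whole thing is asked for, a point or a joint stands for the part that bears it (a point fixed in the world has none). Each returns a list of dicts, best first, with "conf" (0 to 1); they miss things now and then, are a little off and sometimes report something else, mostly with a low value. They report only what shows in the picture. A call takes as long as a camera call. They do not tell look-alikes from the thing itself.
- finder.regions_of(picture, label): "region" (384x512 bool, what is visible of it) and "bbox" ([left, top, width, height] in pixels, round what is visible of it).
The state is a dict: "time": time; "joints": joint angles; "dq": joint speeds; "joint_torque": joint torques, N m; "eef_pos": TCP position; "ee_rot": TCP orientation; "wrist_force": force on the tool from outside, world axes, zero at the start; "moment": the same for the moment, N m; "opening": finger opening in m.
Only numpy, scipy, OpenCV 4.12 (cv2) and the standard library are available. Lean on these libraries where they do the work, as an engineer would, in place of code of your own. Each camera call takes 0.05 s, during which the arm holds its last target.

## Task

Put the used square bottle into the clear bench bin: pick it up and push it, base first, down the bin's slanting square throat so that it opens the sprung flap, and keep pushing until the bottle has dropped inside and the flap has shut behind it. Leave the round bottle, the flask and the carton standing where they are.

Things in the scene. Friction and masses are not known exactly. Their poses are not given: they have to be found in the camera images.
- sqbottle_center (a point): Used white square plastic bottle, 50 x 50 mm, 116 mm tall, 0.12-0.25 kg, standing on the bench. Point: on its axis, half-way up (58 mm). z towards the cap; x, y square to its flat sides. Square body 72 mm tall, then a tall round cap 38 mm across, from 20 to 58 mm above this point: the place to grip from above.
- bin: Clear waste bin screwed to the bench, 248 mm deep, 180 wide, 235 tall, front to the robot. Origin on the bench, on its centre line, 93 mm behind its front wall; x rear, y left, z up. Inside: x -89 to 151, y -86 to 86, floor z 4 mm. Its white hood slopes at 36 degrees from z 138 mm at the front up to the flat top at 235 and carries the throat.
- throat: Square steel throat on the sloping hood, 58 x 58 mm inside, 66 outside, 25 long. Origin: centre of its open mouth, 211 mm above the bench. z out of the throat along its axis, 36 degrees from vertical, leaning to the bin's front; x up the slope, y level to the left. A bottle goes in along -z, flat sides square to x and y. The flap closes its inner end, 27 mm below the mouth.
- flap (a joint): Grey flap under the throat, 88 x 72 mm, hinged along y at throat x +55, z -27 mm. 0 shut, grows (rad) inwards to 1.45. Spring: the bottle needs about 3 N plus friction; its weight alone does not open it. Let go half-way, the bottle may stick or be pushed back; push on with closed fingertips on the cap: it drops once the cap's top is about 10 mm past the flap line.
- round_bottle_center (a point): Bystander: round clear bottle, 62 mm in diameter, 150 mm tall, standing; point half-way up (75 mm).
- flask_center (a point): Bystander: conical flask, 84 mm across its base, 40 mm at the lip, 112 mm tall; point half-way up (56 mm).
- carton_center (a point): Bystander: cardboard carton 100 x 130 x 70 mm (x, y, z); point at its centre, 35 mm up.
There are look-alikes about, which are no part of the job. What is shaped like the part that bears sqbottle_center but green or turquoise is not meant.

How it is judged:
By the outcome, as a careful person would: the job done as asked, in the order asked, and still so for the second after the job is handed in, with the robot touching nothing.
It also fails if it takes over 56 s, if anything falls off the work surface, if the arm or the gripper's body presses on something with over 40 N, if the wrist force passes 120 N, or if a joint passes its speed limit or range.

## Working session

There is one attempt and no reset: what is moved stays moved. The work goes in short steps, Python scripts to look and compute and a tool call to move; the robot and the scene stay as the last step left them, time stands still between calls to the robot, and variables do not carry over. Pictures are saved under pics/ and viewed, and the job is handed in when it is done.

Besides the shell and the picture viewer there is one more tool, called after "Call:" as a command line: name --argument value ..., lists and objects as JSON in quotes. play_rows: Moves the arm, as the interface text tells. Its arguments: {"type":"object","properties":{"series":{"type":"array"}},"required":["series"]}

```bash
ls; mkdir -p pics; python3 - <<'E'
from workcell import bot, snapshot, finder
import cv2, numpy as np, pickle
print(bot.read_state(), bot.tip_reach)
for n in ["scene","top"]:
    s=snapshot(n)
    pickle.dump(s,open(f"{n}0.pkl","wb"))
    cv2.imwrite(f"pics/{n}0.png",s["img"][:,:,::-1])
    print({k:v for k,v in s.items() if k!="img"})
    for l in ["sqbottle_center","bin","throat","round_bottle_center","flask_center","carton_center"]:
        print(n,l,[(round(r["conf"],2),r["bbox"]) for r in finder.regions_of(s,l)])
E
```

```text
pics
{'time': 0.0, 'joints': array([-1.25500085e+00,  2.87191075e-01,  1.57819224e+00, -6.61233276e-06,
        1.27858717e+00, -1.49997477e-01]), 'dq': array([ 0.00117478, -0.001563  ,  0.00044256,  0.00030877, -0.00105724,
        0.00072217]), 'joint_torque': array([-1.45182912e-04, -4.05985057e+01, -2.92622674e+01, -1.72472337e-04,
        5.85464193e-03,  2.83941191e-07]), 'eef_pos': array([ 0.30299534, -0.60247913,  0.24692193]), 'ee_rot': array([-3.13924058e+00, -3.49075991e-04,  4.65794457e-01]), 'wrist_force': array([ 0.6763202 , -0.26578022,  0.03726444]), 'moment': array([-0.02603416, -0.02115567,  0.01079325]), 'opening': 0.08511556925693298} 0.017
{'fx': 458.9826886636286, 'fy': 458.9826886636286, 'cx': 257.02181081233243, 'cy': 191.4723519113158, 'k1': -0.10619863523150029, 'origin': array([ 1.33356017, -0.78580296,  1.00969597]), 'rotation': array([-2.25702545, -0.0026596 ,  0.81995814]), 'shot': 1}
scene sqbottle_center [(0.84, [327.4, 151.7, 21.7, 38.0]), (0.8, [347.5, 179.5, 21.5, 36.7]), (0.7, [307.8, 165.2, 18.1, 37.8]), (0.63, [287.6, 181.6, 17.7, 39.0]), (0.61, 
[... 506 characters left out ...]
3482,  1.01682487]), 'rotation': array([-3.03302262,  0.00815222, -1.57429767]), 'shot': 2}
top sqbottle_center [(0.98, [108.1, 178.5, 37.0, 26.1]), (0.84, [195.4, 170.9, 23.9, 28.8]), (0.79, [154.8, 177.0, 26.3, 19.9]), (0.78, [193.0, 126.7, 21.4, 29.7]), (0.63, [138.3, 128.3, 30.7, 27.9])]
top bin [(0.57, [263.8, 88.4, 116.8, 128.9]), (0.31, [268.4, 130.1, 95.3, 85.7])]
top throat [(0.55, [265.0, 130.3, 96.9, 85.6]), (0.39, [184.6, 223.9, 30.3, 27.1])]
top round_bottle_center [(0.98, [113.3, 227.1, 31.8, 23.2]), (0.63, [265.3, 130.5, 97.7, 84.9])]
top flask_center [(0.77, [185.8, 225.0, 28.6, 25.6])]
top carton_center [(0.61, [372.8, 220.9, 61.7, 42.9]), (0.45, [300.5, 161.1, 23.8, 24.6])]
```

```bash
python3 - <<'E'
import cv2
a=cv2.imread("pics/scene0.png"); b=cv2.imread("pics/top0.png")
cv2.imwrite("pics/s0b.png",cv2.resize(a[110:320,80:380],None,fx=2.6,fy=2.6,interpolation=cv2.INTER_CUBIC))
cv2.imwrite("pics/t0b.png",cv2.resize(b[70:280,90:390],None,fx=2.6,fy=2.6,interpolation=cv2.INTER_CUBIC))
E
```

```text
(no output)
```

View pics/scene0.png

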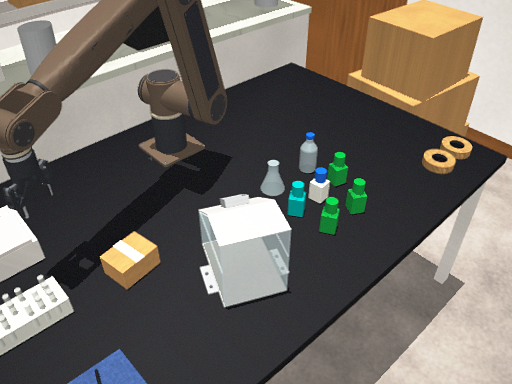

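View pics/top0.png

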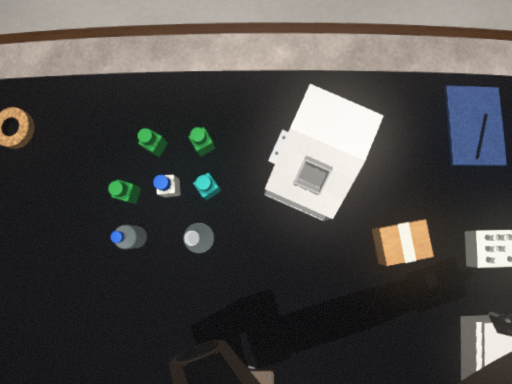

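```bash
sleep 1
```

```text
(no output)
```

View pics/s0b.png

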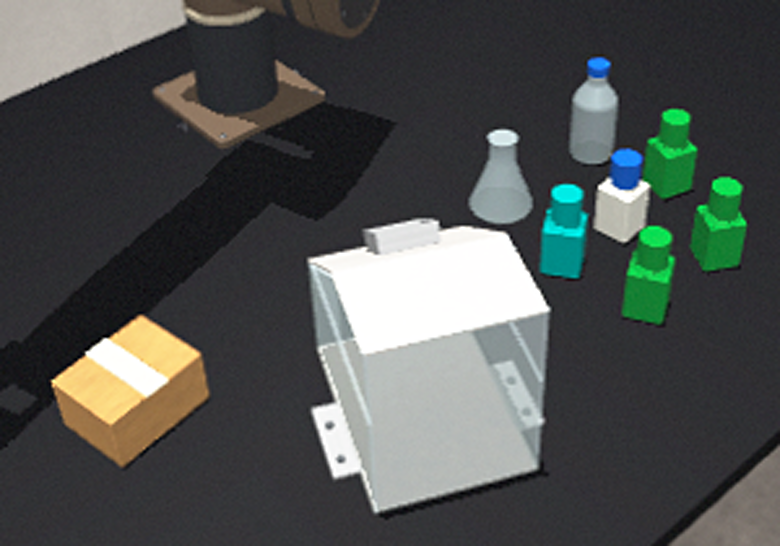

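View pics/t0b.png

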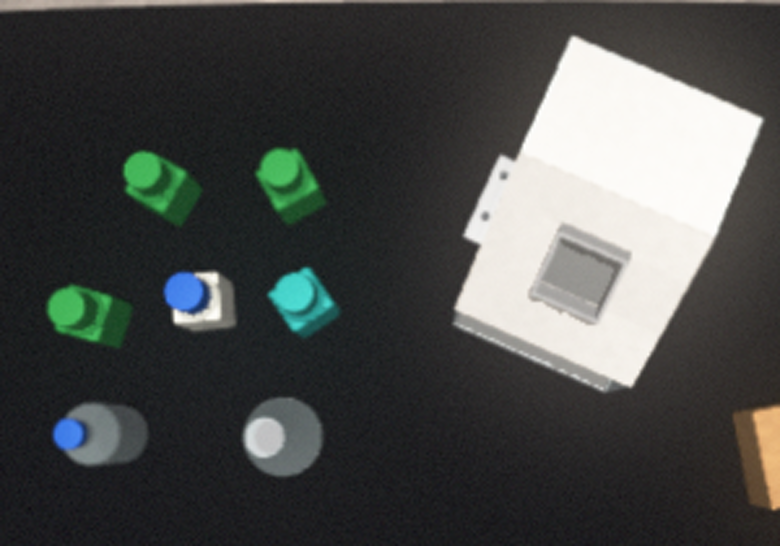

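Target: the white body with the blue cap at top-view pixel (167,186) and scene-view pixel (319,186). The green and turquoise ones are look-alikes. The bin's throat is at about (312,176) in the top view. Next I'll zoom in on the bin for the pose fit.

```bash
cat > h.py <<'E'
import numpy as np, cv2, pickle
from scipy.spatial.transform import Rotation as R
from scipy.optimize import least_squares, minimize
def rot(e): return R.from_euler('xyz',e)
def proj(s,P):
    P=np.atleast_2d(P)
    c=rot(s["rotation"]).inv().apply(P-s["origin"])
    u=c[:,:2]/c[:,2:3]; r2=(u**2).sum(1,keepdims=True)
    u=u*(1+s["k1"]*r2)
    return u*[s["fx"],s["fy"]]+[s["cx"],s["cy"]]
def ray(s,uv):
    K=np.array([[s["fx"],0,s["cx"]],[0,s["fy"],s["cy"]],[0,0,1.]])
    p=cv2.undistortPoints(np.array([[uv]],float),K,np.array([s["k1"],0,0,0.]))[0,0]
    d=rot(s["rotation"]).apply([p[0],p[1],1.]); return s["origin"],d
def onplane(s,uv,z):
    o,d=ray(s,uv); return o+d*(z-o[2])/d[2]
def load(n): return pickle.load(open(n+".pkl","rb"))
E
python3 - <<'E'
from h import *
t=load("top0");s=load("scene0")
print("bottle cap top",onplane(t,(163,182.5),.116))
for uv,z in [((312,86),.235),((382,117),.235),((364,160),.235),((290,131),.235),((325,217),.138),((266,193),.138)]:
    print(uv,onplane(t,uv,z))
a=t["img"][75:230,255:395,::-1]; cv2.imwrite("pics/t_bin.png",cv2.resize(a,None,fx=5,fy=5*.75,interpolation=cv2.INTER_CUBIC) if 0 else cv2.resize(a,None,fx=3.8,fy=3.8,interpolation=cv2.INTER_CUBIC))
a=s["img"][180:315,185:305,::-1]; cv2.imwrite("pics/s_bin.png",cv2.resize(a,None,fx=4.4,fy=4.4,interpolation=cv2.INTER_CUBIC))
E
```

```text
bottle cap top [0.59546951 0.18383624 0.116     ]
(312, 86) [ 0.79708469 -0.17986981  0.235     ]
(382, 117) [ 0.7247785  -0.33637581  0.235     ]
(364, 160) [ 0.62606302 -0.29074348  0.235     ]
(290, 131) [ 0.69180339 -0.12814567  0.235     ]
(325, 217) [ 0.50580107 -0.21849106  0.138     ]
(266, 193) [ 0.56499143 -0.07575683  0.138     ]
```

```bash
sleep 2
```

```text
(no output)
```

View pics/t_bin.png

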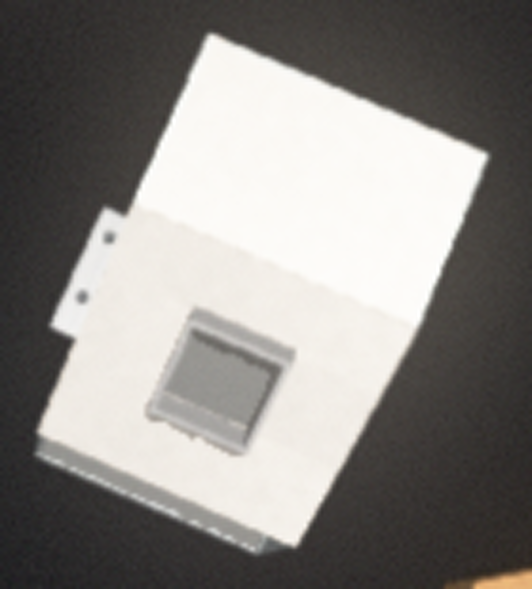

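View pics/s_bin.png

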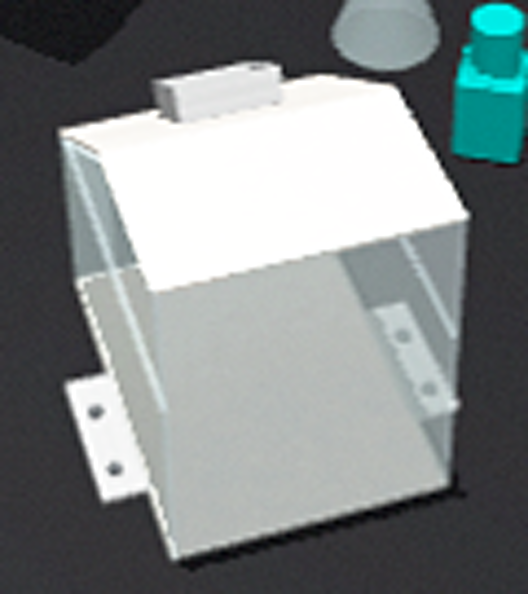

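```bash
cat > binfit.py <<'E'
from h import *
t=load("top0");s=load("scene0")
def tp(x,y): return ((x+.5)/3.8-.5+255,(y+.5)/3.8-.5+75)
def sp(x,y): return ((x+.5)/4.4-.5+185,(y+.5)/4.4-.5+180)
xb=-.093+.097/np.tan(np.radians(36)); 
c,sn=np.cos(np.radians(36)),np.sin(np.radians(36))
def thr(mx,a,b,z=0.): # throat coords -> bin
    return np.array([mx+a*c-z*sn, b, .211+a*sn+z*c])
mods=dict(RL=[.155,.09,.235],RR=[.155,-.09,.235],BR=[xb,-.09,.235],BL=[xb,.09,.235],FR=[-.093,-.09,.138],FL=[-.093,.09,.138],
 gRR=[.155,-.09,0],gRL=[.155,.09,0])
T=dict(RL=tp(208,33),RR=tp(489,154),BR=tp(420,325),BL=tp(130,210),FR=tp(296,548),FL=tp(38,433))
S=dict(RR=sp(155,292),RL=sp(468,215),BL=sp(395,85),FR=sp(60,130),gRR=sp(172,558),gRL=sp(448,485))
th=[(.033,.033),(.033,-.033),(-.033,-.033),(-.033,.033)]
TT=[tp(193,309),tp(294,352),tp(240,455),tp(148,412)]
def W(p,P): return R.from_euler('z',p[2]).apply(np.atleast_2d(P))+[p[0],p[1],0]
def res(p,use="ts",full=False):
    r=[]
    if "t" in use:
        k=list(T); r.append(proj(t,W(p,[mods[i] for i in k]))-[T[i] for i in k])
    if "s" in use:
        k=list(S); r.append(proj(s,W(p,[mods[i] for i in k]))-[S[i] for i in k])
    if "h" in use:
        r.append(proj(t,W(p,[thr(p[3],*q) for q in th]))-np.array(TT))
    if full: return r
    return np.concatenate([q.ravel() for q in r])
if __name__=="__main__":
    for use in ["t","s","ts"]:
        f=least_squares(res,[.6,-.19,-.4],args=(use,),loss="soft_l1"); print(use,f.x.round(4)); print(*[q.round(1).tolist() for q in res(f.x,use,True)])
    f=least_squares(res,[.6,-.19,-.4,-.035],args=("tsh",),loss="soft_l1"); print(f.x.round(4)); print(*[q.round(1).tolist() for q in res(f.x,"h",True)])
    np.save("bin.npy",f.x)
    p=f.x; print("throat mouth", W(p,thr(p[3],0,0)), "outward axis",W([0,0,p[2]],[-sn,0,c]))
E
python3 binfit.py
cat > botfit.py <<'E'
from h import *
from workcell import snapshot, finder
t=snapshot("top"); s=snapshot("scene")
import sys
L={}
for n,v,(u,w) in (("t",t,(167,186)),("s",s,(319,186))):
    for r in finder.regions_of(v,"sqbottle_center"):
        b=r["bbox"]
        if b[0]<u<b[0]+b[2] and b[1]<w<b[1]+b[3]: L[n]=r["region"]
# colour-based mask: bright near
for n,v,(u,w) in (("t",t,(167,186)),("s",s,(319,186))):
    hsv=cv2.cvtColor(v["img"],cv2.COLOR_RGB2HSV)
    win=np.zeros(hsv.shape[:2],bool); win[w-22:w+22,u-16:u+16]=1
    blue=(hsv[...,0]>100)&(hsv[...,0]<130)&(hsv[...,1]>120)&(hsv[...,2]>70)&win
    white=(hsv[...,1]<70)&(hsv[...,2]>85)&win
    print(n,blue.sum(),white.sum(), L[n].sum() if n in L else None, (L[n]&(blue|white)).sum() if n in L else None)
    a=v["img"][w-30:w+30,u-30:u+30,::-1].copy(); b=a.copy()
    b[blue[w-30:w+30,u-30:u+30]]=(255,0,0);b[white[w-30:w+30,u-30:u+30]]=(0,0,255)
    cv2.imwrite(f"pics/bot_{n}.png",cv2.resize(np.hstack([a,b]),None,fx=6,fy=6,interpolation=cv2.INTER_NEAREST))
pickle.dump(dict(t=t,s=s),open("bot.pkl","wb"))
E
python3 botfit.py
```

```text
t [ 0.6239 -0.1931 -0.4185]
[[-0.1, 0.6], [-0.6, 0.1], [-0.7, 0.6], [0.7, -1.4], [0.3, -0.5], [0.2, 0.2]]
s [ 0.6245 -0.1933 -0.4226]
[[-0.5, -0.5], [-0.0, -0.2], [0.1, 0.5], [0.1, 0.5], [0.2, 0.2], [0.2, -0.3]]
ts [ 0.6241 -0.1932 -0.4202]
[[0.1, 0.5], [-0.4, 0.1], [-0.6, 0.6], [0.9, -1.5], [0.3, -0.5], [0.3, -0.0]] [[-0.4, -0.6], [0.0, -0.4], [0.0, 0.3], [-0.1, 0.5], [0.3, 0.1], [0.2, -0.5]]
[ 0.6242 -0.1928 -0.4219 -0.0321]
[[-0.5, 1.5], [0.4, 2.2], [2.3, -0.9], [0.1, -1.1]]
throat mouth [[ 0.59491822 -0.17968785  0.211     ]] outward axis [[-0.53623245  0.24072029  0.80901699]]
t 219 307 518 496
s 174 509 561 546
```

```bash
sleep 5
```

```text
(no output)
```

View pics/bot_t.png

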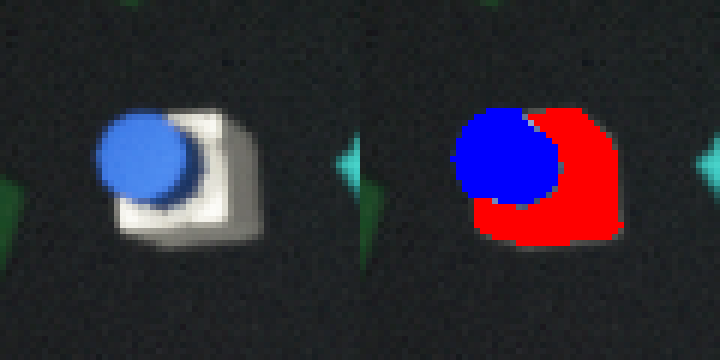

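View pics/bot_s.png

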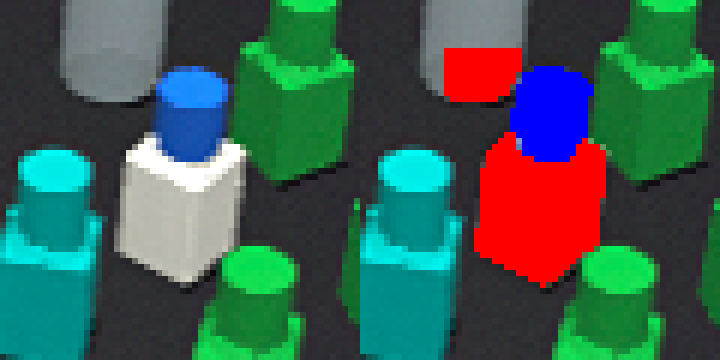

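```bash
cat > fit2.py <<'E'
from h import *
D=pickle.load(open("bot.pkl","rb"))
W={"t":(167,186),"s":(319,186)}
def render(v,p,c,zoff=0,body=True,SS=8,half=30):
    x,y,yaw=p; Rz=R.from_euler('z',yaw)
    a=np.linspace(0,2*np.pi,60)
    cap=np.array([[.019*np.cos(q),.019*np.sin(q),z] for z in (.078,.116) for q in a])
    box=np.array([[i*.025,j*.025,z] for i in(-1,1) for j in (-1,1) for z in(0,.072)])
    im=np.zeros((2*half*SS,2*half*SS),np.uint8)
    for P in (cap,box):
        q=(proj(v,Rz.apply(P)+[x,y,zoff])-c+half+.5)*SS-.5
        cv2.fillConvexPoly(im,cv2.convexHull(np.round(q*16).astype(np.int32)),255,shift=4)
    return cv2.resize(im,(2*half,2*half),interpolation=cv2.INTER_AREA)/255.
obs={}
for n,v in D.items():
    u,w=W[n]; im=v["img"][w-30:w+30,u-30:u+30].astype(float)
    hsv=cv2.cvtColor(v["img"],cv2.COLOR_RGB2HSV)[w-30:w+30,u-30:u+30]
    val=im.max(2)
    m=(val>62)&~((hsv[...,0]>35)&(hsv[...,0]<98)&(hsv[...,1]>60))
    if n=="s": m[:20]&=(np.arange(60)>25)[None]&(np.arange(60)<38)[None]; m[:10]=0
    nl,l=cv2.connectedComponents(m.astype(np.uint8)); m=l==l[30,30]
    obs[n]=m
    print(n,m.sum())
def cost(p,use):
    return sum(((render(D[n],p,np.array(W[n]))-obs[n])**2).sum() for n in use)
for use in ["t","s","ts"]:
    best=min((minimize(cost,[.585,.18,y0],args=(use,),method="Nelder-Mead",options=dict(initial_simplex=[[.585,.18,y0],[.595,.18,y0],[.585,.19,y0],[.58,.175,y0+.25]],xatol=1e-4,fatol=1e-2)) for y0 in (-.6,-.3,0,.3,.6)),key=lambda r:r.fun)
    print(use,best.x.round(4),best.fun)
p=best.x; np.save("botpose.npy",p)
for n in D:
    r=render(D[n],p,np.array(W[n])); u,w=W[n]
    a=D[n]["img"][w-30:w+30,u-30:u+30,::-1]; a=cv2.resize(a,None,fx=6,fy=6,interpolation=cv2.INTER_NEAREST)
    R2=cv2.resize((r>.5).astype(np.uint8),None,fx=6,fy=6,interpolation=cv2.INTER_NEAREST)
    cs,_=cv2.findContours(R2,cv2.RETR_EXTERNAL,cv2.CHAIN_APPROX_NONE); cv2.drawContours(a,cs,-1,(0,0,255),1)
    cv2.imwrite(f"pics/botfit_{n}.png",a)
a=cv2.imread("pics/botfit_t.png");b=cv2.imread("pics/botfit_s.png"); cv2.imwrite("pics/botfit.png",np.hstack([a,b]))
# throat overlay
import binfit as B
t=D["t"]; bp=[.6241,-.1932,-.4205]
sc=8; x0,y0,x1,y1=280,140,350,210
im=cv2.resize(t["img"][y0:y1,x0:x1,::-1],None,fx=sc,fy=sc,interpolation=cv2.INTER_CUBIC).copy()
for h,z,col in ((.033,0,(0,0,255)),(.029,0,(0,255,0)),(.029,-.025,(255,0,0)),(.033,-.025,(255,0,255))):
    q=proj(t,B.W(bp,[B.thr(-.035,i*h,j*h,z) for i,j in((1,1),(1,-1),(-1,-1),(-1,1))]))
    q=((q-[x0,y0]+.5)*sc-.5).round().astype(np.int32); cv2.polylines(im,[q],True,col,1)
cv2.imwrite("pics/throat.png",im)
E
python3 fit2.py
```

```text
t 563
s 586
t [0.5986 0.1925 0.1262] 17.655378700499806
s [0.5974 0.1898 0.0982] 13.310142252979624
ts [0.5974 0.1912 0.1155] 48.13018069973087
```

```bash
sleep 12
```

```text
(no output)
```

View pics/botfit.png

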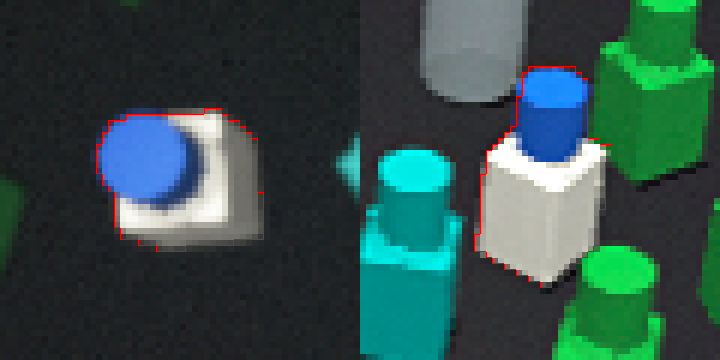

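View pics/throat.png

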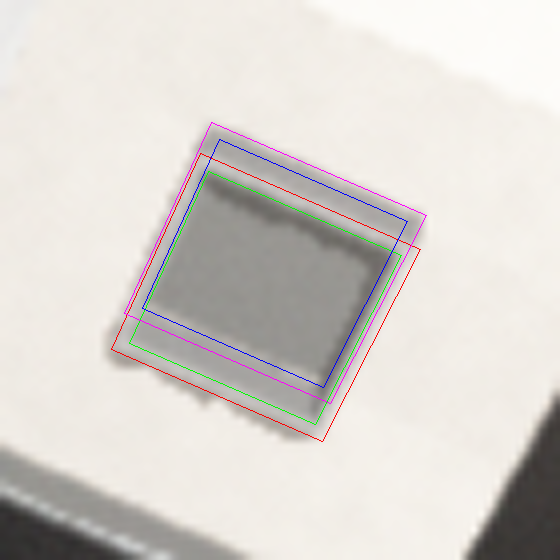

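```bash
cat > plan.py <<'E'
from h import *
from workcell import bot
# plan(target pos, target R, n): rows interpolating from the measured pose
def state():
    st=bot.read_state(); return np.array(st["eef_pos"]),rot(st["ee_rot"]),st
def plan(tp,tR,n,start=None):
    p0,r0=start if start else state()[:2]
    d=(r0.inv()*tR).as_rotvec(); out=[]
    for i in range(n):
        ra=r0*R.from_rotvec(d*i/n); 
        dp=ra.inv().apply((np.array(tp)-p0)/n)*1000
        out.append([dp.round(1).tolist(),(d/n).round(4).tolist()])
    return out
def show(tp,tR,n,start=None):
    for r in plan(tp,tR,n,start): print(r)
    p0,r0=start if start else state()[:2]
    print("per-row deg",np.degrees(np.linalg.norm((r0.inv()*tR).as_rotvec()))/n,"mm",np.linalg.norm(np.array(tp)-p0)*1000/n)
def down(psi): return R.from_euler('xyz',[np.pi,0,psi])
BIN=[.6241,-.1932,-.4205]
c36,s36=np.cos(np.radians(36)),np.sin(np.radians(36))
Rb=R.from_euler('z',BIN[2])
MOUTH=Rb.apply([-.035,0,.211])+[BIN[0],BIN[1],0]
AX=Rb.apply([-s36,0,c36]); TX=Rb.apply([c36,0,s36]); TY=Rb.apply([0,1,0])
# tool: z=-AX, y along -TX?? from psi=1.15: tool x ~ bin y, tool y ~ bin x
RT=R.from_matrix(np.c_[TY,TX,-AX])
def err(tp,tR):
    p,r,st=state(); print("pos",p.round(4),"rot",r.as_euler('xyz').round(4),"shift mm (tool)",(r.inv().apply(np.array(tp)-p)*1000).round(1),"turn",(r.inv()*tR).as_rotvec().round(4),"t",round(st["time"],2),"open",round(st["opening"],4),"F",st["wrist_force"].round(1),"q",st["joints"].round(2))
E
python3 - <<'E'
from plan import *
print(MOUTH,AX,np.linalg.det(RT.as_matrix()),RT.as_euler('xyz'))
p,r,_=state()
show([.45,-.2,.40],down(1.15),12)
E
```

```text
[ 0.59214903 -0.17891241  0.211     ] [-0.53658031  0.2399439   0.80901699] 0.9999999999999999 [2.51327412 0.         1.15029633]
[[26.0, -24.5, -12.6], [0.0, 0.0, -0.057]]
[[27.4, -23.0, -12.6], [0.0, 0.0, -0.057]]
[[28.6, -21.4, -12.6], [0.0, 0.0, -0.057]]
[[29.8, -19.7, -12.6], [0.0, 0.0, -0.057]]
[[30.9, -18.0, -12.6], [0.0, 0.0, -0.057]]
[[31.9, -16.2, -12.6], [0.0, 0.0, -0.057]]
[[32.7, -14.4, -12.6], [0.0, 0.0, -0.057]]
[[33.5, -12.5, -12.6], [0.0, 0.0, -0.057]]
[[34.2, -10.5, -12.6], [0.0, 0.0, -0.057]]
[[34.7, -8.6, -12.6], [0.0, 0.0, -0.057]]
[[35.1, -6.6, -12.6], [0.0, 0.0, -0.057]]
[[35.5, -4.6, -12.6], [0.0, 0.0, -0.057]]
per-row deg 3.266663287215534 mm 37.91486434632774
```

Call:
play_rows --series '[[[0, 0, -40], [0, 0, 0], 1], [[0, 0, -40], [0, 0, 0], 1], [[0, 0, -40], [0, 0, 0], 1], [[26, -24.5, -3], [0, 0, -0.057], 1], [[27.5, -23, -3], [0, 0, -0.057], 1], [[28.5, -21.5, -3], [0, 0, -0.057], 1], [[30, -19.5, -3], [0, 0, -0.057], 1], [[31, -18, -3], [0, 0, -0.057], 1], [[32, -16, -3], [0, 0, -0.057], 1], [[33, -14.5, -3], [0, 0, -0.057], 1], [[33.5, -12.5, -3], [0, 0, -0.057], 1], [[34, -10.5, -3], [0, 0, -0.057], 1], [[35, -8.5, -3], [0, 0, -0.057], 1], [[35, -6.5, -3], [0, 0, -0.057], 1], [[35.5, -4.5, -3], [0, 0, -0.057], 1]]'

```text
time: 2.4
eef_pos: [0.449, -0.1865, 0.4111]
ee_rot: [3.138, -0.001, 1.169]
wrist_force: [-0.2, -0.1, -0.8]
opening: 0.085
```

```bash
python3 - <<'E'
from plan import *
tp=[.5974,.1912,.25]; err(tp,down(1.6863)); show(tp,down(1.6863),14)
E
```

```text
pos [ 0.449  -0.1865  0.4111] rot [ 3.1379e+00 -1.1000e-03  1.1688e+00] shift mm (tool) [405.5 -11.8 161.5] turn [ 3.900e-03 -1.000e-04 -5.175e-01] t 2.4 open 0.085 F [-0.2 -0.1 -0.8] q [-0.6  -0.22  1.81  0.    1.55 -0.2 ]
[[29.0, -0.8, 11.5], [0.0003, -0.0, -0.037]]
[[29.0, 0.2, 11.5], [0.0003, -0.0, -0.037]]
[[28.9, 1.3, 11.5], [0.0003, -0.0, -0.037]]
[[28.9, 2.4, 11.5], [0.0003, -0.0, -0.037]]
[[28.8, 3.4, 11.5], [0.0003, -0.0, -0.037]]
[[28.6, 4.5, 11.5], [0.0003, -0.0, -0.037]]
[[28.4, 5.6, 11.5], [0.0003, -0.0, -0.037]]
[[28.2, 6.6, 11.5], [0.0003, -0.0, -0.037]]
[[28.0, 7.7, 11.5], [0.0003, -0.0, -0.037]]
[[27.6, 8.7, 11.5], [0.0003, -0.0, -0.037]]
[[27.3, 9.7, 11.5], [0.0003, -0.0, -0.037]]
[[26.9, 10.7, 11.5], [0.0003, -0.0, -0.037]]
[[26.5, 11.7, 11.5], [0.0003, -0.0, -0.037]]
[[26.1, 12.7, 11.5], [0.0003, -0.0, -0.037]]
per-row deg 2.118052018250139 mm 31.18931332564652
```

Call:
play_rows --series '[[[29, -1, 11.5], [0, 0, -0.037], 1], [[29, 0, 11.5], [0, 0, -0.037], 1], [[29, 1, 11.5], [0, 0, -0.037], 1], [[29, 2.5, 11.5], [0, 0, -0.037], 1], [[29, 3.5, 11.5], [0, 0, -0.037], 1], [[28.5, 4.5, 11.5], [0, 0, -0.037], 1], [[28.5, 5.5, 11.5], [0, 0, -0.037], 1], [[28, 6.5, 11.5], [0, 0, -0.037], 1], [[28, 7.5, 11.5], [0, 0, -0.037], 1], [[27.5, 8.5, 11.5], [0, 0, -0.037], 1], [[27.5, 9.5, 11.5], [0, 0, -0.037], 1], [[27, 10.5, 11.5], [0, 0, -0.037], 1], [[26.5, 11.5, 11.5], [0, 0, -0.037], 1], [[26, 12.5, 11.5], [0, 0, -0.037], 1], [[0, 0, 0], [0, 0, 0], 1]]'

```text
time: 3.9
eef_pos: [0.5968, 0.2135, 0.2487]
ee_rot: [3.127, 0.008, 1.716]
wrist_force: [0.0, -0.2, -0.7]
opening: 0.0852
```

```bash
python3 - <<'E'
from plan import *
tp=[.5974,.1912,.098]; err(tp,down(1.6863))
E
```

```text
pos [0.5968 0.2135 0.2487] rot [3.1272 0.008  1.7157] shift mm (tool) [-21.   -4.8 150.8] turn [0.0145 0.0078 0.0295] t 3.9 open 0.0852 F [ 0.  -0.2 -0.7] q [ 0.19  0.19  1.69 -0.01  1.25  0.04]
```

Call:
play_rows --series '[[[-11, -2.5, 20], [0.007, 0.004, 0.015], 1], [[-10, -2, 20], [0.007, 0.004, 0.015], 1], [[0, 0, 10], [0, 0, 0], 1], [[0, 0, 0], [0, 0, 0], 1]]'

```text
time: 4.3
eef_pos: [0.595, 0.188, 0.1955]
ee_rot: [-3.141, 0.001, 1.681]
wrist_force: [0.3, -0.3, -0.1]
opening: 0.0851
```

```bash
python3 - <<'E'
from plan import *
tp=[.5974,.1912,.098]; err(tp,down(1.6863))
E
```

```text
pos [0.595  0.188  0.1955] rot [-3.1409e+00  7.0000e-04  1.6814e+00] shift mm (tool) [ 3.   2.8 97.5] turn [-0.0007  0.0007 -0.0049] t 4.3 open 0.0851 F [ 0.3 -0.3 -0.1] q [ 0.14  0.22  1.75 -0.    1.17  0.03]
```

Call:
play_rows --series '[[[3, 3, 15], [0, 0, -0.005], 1], [[0, 0, 20], [0, 0, 0], 1], [[0, 0, 10], [0, 0, 0], 1], [[0, 0, 0], [0, 0, 0], 1]]'

```text
time: 4.7
eef_pos: [0.599, 0.1902, 0.1496]
ee_rot: [3.138, 0.001, 1.685]
wrist_force: [0.4, 0.5, -1.1]
opening: 0.0853
```

```bash
python3 - <<'E'
from plan import *
from workcell import snapshot
tp=[.5974,.1912,.098]; err(tp,down(1.6863))
o=[]
for n,(u,w) in (("top",(167,186)),("scene",(319,180))):
    s=snapshot(n); a=s["img"][w-45:w+45,u-45:u+45,::-1]
    a=cv2.resize(a,None,fx=4.4,fy=4.4,interpolation=cv2.INTER_CUBIC)
    o.append(a)
cv2.imwrite("pics/pre.png",np.hstack(o))
E
```

```text
pos [0.599  0.1902 0.1496] rot [3.1384e+00 5.0000e-04 1.6845e+00] shift mm (tool) [ 1.2 -1.6 51.6] turn [ 0.0032  0.0005 -0.0018] t 4.7 open 0.0853 F [ 0.4  0.5 -1.1] q [ 0.15  0.28  1.77 -0.    1.08  0.03]
```

```bash
sleep 4
```

```text
(no output)
```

View pics/pre.png

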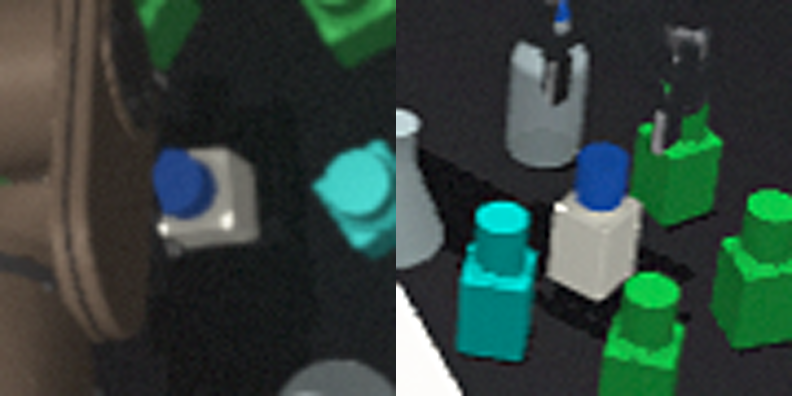

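The fingertips in the scene crop, at (550,90) and (658,140), straddle the blue cap's axis at x≈603. I'm descending.

Call:
play_rows --series '[[[1, -1.5, 15], [0, 0, 0], 1], [[0, 0, 20], [0, 0, 0], 1], [[0, 0, 13], [0, 0, 0], 1], [[0, 0, 0], [0, 0, 0], 1], [[0, 0, 0], [0, 0, 0], 1]]'

```text
time: 5.3
eef_pos: [0.6006, 0.1923, 0.1038]
ee_rot: [3.129, 0.0, 1.685]
wrist_force: [0.7, 0.1, 0.0]
opening: 0.0853
```

```bash
python3 - <<'E'
from plan import *
tp=[.5974,.1912,.098]; err(tp,down(1.6863))
E
```

```text
pos [0.6006 0.1923 0.1038] rot [3.1288e+00 1.0000e-04 1.6854e+00] shift mm (tool) [-0.7 -3.4  5.8] turn [ 0.0128  0.0001 -0.0009] t 5.3 open 0.0853 F [0.7 0.1 0. ] q [ 0.15  0.34  1.8  -0.    1.    0.04]
```

Call:
play_rows --series '[[[-0.5, -3, 5], [0.012, 0, 0], 1], [[0, 0, 0], [0, 0, 0], 1], [[0, 0, 0], [0, 0, 0], 1]]'

```text
time: 5.6
eef_pos: [0.5985, 0.1916, 0.1001]
ee_rot: [3.139, -0.0, 1.686]
wrist_force: [0.2, -0.7, -0.1]
opening: 0.0853
```

```bash
python3 - <<'E'
from plan import *
tp=[.5974,.1912,.098]; err(tp,down(1.6863))
E
```

```text
pos [0.5985 0.1916 0.1001] rot [ 3.1391e+00 -1.0000e-04  1.6855e+00] shift mm (tool) [-0.3 -1.1  2.1] turn [ 0.0025 -0.0001 -0.0008] t 5.6 open 0.0853 F [ 0.2 -0.7 -0.1] q [ 0.15  0.34  1.8  -0.    1.    0.03]
```

Good. Closing.

Call:
play_rows --series '[[[0, -1, 2], [0.002, 0, 0], 0.5], [[0, 0, 0], [0, 0, 0], 0], [[0, 0, 0], [0, 0, 0], -1], [[0, 0, 0], [0, 0, 0], -1], [[0, 0, 0], [0, 0, 0], -1], [[0, 0, 0], [0, 0, 0], -1], [[0, 0, 0], [0, 0, 0], -1], [[0, 0, 0], [0, 0, 0], -1]]'

```text
time: 6.4
eef_pos: [0.5981, 0.1916, 0.0993]
ee_rot: [3.139, -0.0, 1.686]
wrist_force: [-0.7, 1.4, 0.4]
opening: 0.0371
```

```bash
python3 - <<'E'
from plan import *
tp=[.5974,.1912,.098]; err(tp,down(1.6863))
E
```

```text
pos [0.5981 0.1916 0.0993] rot [ 3.1390e+00 -1.0000e-04  1.6855e+00] shift mm (tool) [-0.3 -0.8  1.3] turn [ 0.0026 -0.0001 -0.0008] t 6.4 open 0.0371 F [-0.7  1.4  0.4] q [0.15 0.34 1.8  0.   1.   0.03]
```

Call:
play_rows --series '[[[0, 0, -8], [0, 0, 0], -1], [[0, 0, -15], [0, 0, 0], -1], [[0, 0, -25], [0, 0, 0], -1], [[0, 0, -30], [0, 0, 0], -1], [[0, 0, -30], [0, 0, 0], -1], [[0, 0, -30], [0, 0, 0], -1], [[0, 0, -30], [0, 0, 0], -1], [[0, 0, -30], [0, 0, 0], -1], [[0, 0, -25], [0, 0, 0], -1], [[0, 0, -12], [0, 0, 0], -1], [[0, 0, 0], [0, 0, 0], -1]]'

```text
time: 7.5
eef_pos: [0.5957, 0.1913, 0.3529]
ee_rot: [3.135, -0.0, 1.686]
wrist_force: [0.2, -0.5, -1.8]
opening: 0.0366
```

```bash
python3 - <<'E'
from plan import *
tp=MOUTH+AX*.16; print(tp); err(tp,RT); show(tp,RT,16)
E
```

```text
[ 0.50629618 -0.14052138  0.34044272]
pos [0.5957 0.1913 0.3529] rot [ 3.1354e+00 -3.0000e-04  1.6857e+00] shift mm (tool) [-319.4 -126.9   11.5] turn [-0.6071 -0.17    0.5167] t 7.5 open 0.0366 F [ 0.2 -0.5 -1.8] q [0.15 0.12 1.59 0.   1.43 0.03]
[[-20.0, -7.9, 0.7], [-0.0379, -0.0106, 0.0323]]
[[-20.2, -7.3, 0.6], [-0.0379, -0.0106, 0.0323]]
[[-20.4, -6.7, 0.6], [-0.0379, -0.0106, 0.0323]]
[[-20.6, -6.0, 0.6], [-0.0379, -0.0106, 0.0323]]
[[-20.8, -5.4, 0.6], [-0.0379, -0.0106, 0.0323]]
[[-21.0, -4.7, 0.6], [-0.0379, -0.0106, 0.0323]]
[[-21.1, -4.1, 0.7], [-0.0379, -0.0106, 0.0323]]
[[-21.2, -3.4, 0.7], [-0.0379, -0.0106, 0.0323]]
[[-21.3, -2.8, 0.9], [-0.0379, -0.0106, 0.0323]]
[[-21.4, -2.1, 1.0], [-0.0379, -0.0106, 0.0323]]
[[-21.4, -1.5, 1.1], [-0.0379, -0.0106, 0.0323]]
[[-21.4, -0.8, 1.3], [-0.0379, -0.0106, 0.0323]]
[[-21.4, -0.2, 1.5], [-0.0379, -0.0106, 0.0323]]
[[-21.4, 0.4, 1.8], [-0.0379, -0.0106, 0.0323]]
[[-21.4, 1.1, 2.0], [-0.0379, -0.0106, 0.0323]]
[[-21.3, 1.7, 2.3], [-0.0379, -0.0106, 0.0323]]
per-row deg 2.9188939176820092 mm 21.494958845632727
```

Call:
play_rows --series '[[[-20, -8, 0], [-0.038, -0.0106, 0.032], -1], [[-20, -7.5, 0], [-0.038, -0.0106, 0.032], -1], [[-20.5, -6.5, 0], [-0.038, -0.0106, 0.032], -1], [[-20.5, -6, 0], [-0.038, -0.0106, 0.032], -1], [[-21, -5.5, 0], [-0.038, -0.0106, 0.032], -1], [[-21, -5, 0], [-0.038, -0.0106, 0.032], -1], [[-21, -4, 0], [-0.038, -0.0106, 0.032], -1], [[-21, -3.5, 0], [-0.038, -0.0106, 0.032], -1], [[-21, -3, 0], [-0.038, -0.0106, 0.032], -1], [[-21.5, -2, 0], [-0.038, -0.0106, 0.032], -1], [[-21.5, -1.5, 0], [-0.038, -0.0106, 0.032], -1], [[-21.5, -1, 0], [-0.038, -0.0106, 0.032], -1], [[-20, 0, 0], [-0.038, -0.0106, 0.032], -1], [[-16, 0, 0], [-0.03, -0.0106, 0.032], -1], [[-8, 0, 0], [-0.02, -0.005, 0.02], -1], [[0, 0, 0], [0, 0, 0], -1]]'

```text
time: 9.1
eef_pos: [0.4947, -0.1058, 0.322]
ee_rot: [2.606, 0.018, 1.182]
wrist_force: [1.2, -0.0, -0.9]
opening: 0.0365
```

```bash
python3 - <<'E'
from plan import *
tp=MOUTH+AX*.16; err(tp,RT); show(tp,RT,5)
E
```

```text
pos [ 0.4947 -0.1058  0.322 ] rot [2.606  0.0177 1.182 ] shift mm (tool) [-28.   29.7  -3.3] turn [-0.0925 -0.0026  0.0362] t 9.1 open 0.0365 F [ 1.2 -0.  -0.9] q [-0.41 -0.42  2.17 -0.01  0.86 -0.02]
[[-5.6, 5.9, -0.7], [-0.0185, -0.0005, 0.0072]]
[[-5.6, 6.0, -0.5], [-0.0185, -0.0005, 0.0072]]
[[-5.5, 6.0, -0.4], [-0.0185, -0.0005, 0.0072]]
[[-5.5, 6.1, -0.3], [-0.0185, -0.0005, 0.0072]]
[[-5.4, 6.1, -0.2], [-0.0185, -0.0005, 0.0072]]
per-row deg 1.1384247746334348 mm 8.198218235513139
```

Call:
play_rows --series '[[[-7, 7.5, -1], [-0.023, 0, 0.009], -1], [[-7, 7.5, -1], [-0.023, 0, 0.009], -1], [[-7, 7.5, -0.5], [-0.023, 0, 0.009], -1], [[-6, 6, 0], [-0.02, 0, 0.009], -1], [[0, 0, 0], [0, 0, 0], -1], [[0, 0, 0], [0, 0, 0], -1]]'

```text
time: 9.7
eef_pos: [0.5069, -0.1411, 0.3408]
ee_rot: [2.511, -0.004, 1.152]
wrist_force: [-0.4, -0.1, -1.7]
opening: 0.0366
```

```bash
python3 - <<'E'
from plan import *
from workcell import snapshot
tp=MOUTH+AX*.16; err(tp,RT)
D={}
for n in ("top","scene"):
    s=snapshot(n); D[n]=s; pickle.dump(s,open(f"{n}1.pkl","wb"))
p,r,_=state(); pickle.dump((p,r.as_quat()),open("pose1.pkl","wb"))
o=[]
for n,v in D.items():
    u,w=proj(v,p+r.apply([0,0,.06]))[0].round().astype(int); print(n,u,w)
    a=v["img"][w-40:w+40,u-40:u+40,::-1].copy()
    o.append(cv2.resize(a,None,fx=5,fy=5,interpolation=cv2.INTER_CUBIC))
cv2.imwrite("pics/held.png",np.hstack(o))
E
```

```text
pos [ 0.5069 -0.1411  0.3408] rot [ 2.5113 -0.0039  1.1521] shift mm (tool) [ 0.3 -0.8 -0.2] turn [ 0.002  -0.0042 -0.0009] t 9.7 open 0.0366 F [-0.4 -0.1 -1.7] q [-0.48 -0.43  2.16  0.06  0.78 -0.09]
top 307 197
scene 226 160
```

```bash
sleep 4
```

```text
(no output)
```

View pics/held.png

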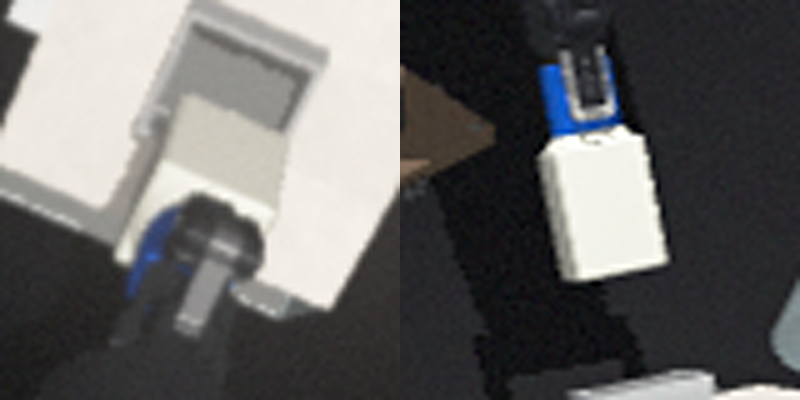

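```bash
cat > ov.py <<'E'
from plan import *
import sys
def boxpts(p,r,dx=0,dy=0,base=.0985,rv=(0,0,0)):
    P=np.array([[i*.025,j*.025,z] for z in (0,-.072) for i,j in ((1,1),(1,-1),(-1,-1),(-1,1))])
    return p+r.apply(R.from_rotvec(rv).apply(P)+[dx,dy,base])
def draw(v,im,Q,x0,y0,sc,col):
    q=((proj(v,Q)-[x0,y0]+.5)*sc-.5).round().astype(int)
    for a,b in [(0,1),(1,2),(2,3),(3,0),(4,5),(5,6),(6,7),(7,4),(0,4),(1,5),(2,6),(3,7)]:
        cv2.line(im,tuple(map(int,q[a])),tuple(map(int,q[b])),col,1)
def overlay(tag,kw={},out="ov",ctr=((307,197),(226,160))):
    p,rq=pickle.load(open(f"pose{tag}.pkl","rb")); r=R.from_quat(rq); o=[]
    for n,c in zip(("top","scene"),ctr):
        v=load(n+str(tag)); u,w=c; sc=6
        im=cv2.resize(v["img"][w-33:w+33,u-33:u+33,::-1],None,fx=sc,fy=sc,interpolation=cv2.INTER_CUBIC).copy()
        draw(v,im,boxpts(p,r,**kw),u-33,w-33,sc,(0,0,255))
        tq=np.array([MOUTH+TX*i*.029+TY*j*.029-AX*d for d in (0,.025) for i,j in ((1,1),(1,-1),(-1,-1),(-1,1))])
        draw(v,im,tq,u-33,w-33,sc,(0,200,0))
        o.append(im)
    cv2.imwrite(f"pics/{out}.png",np.hstack(o))
if __name__=="__main__": overlay(1)
E
python3 ov.py
sleep 3
```

```text
(no output)
```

View pics/ov.png

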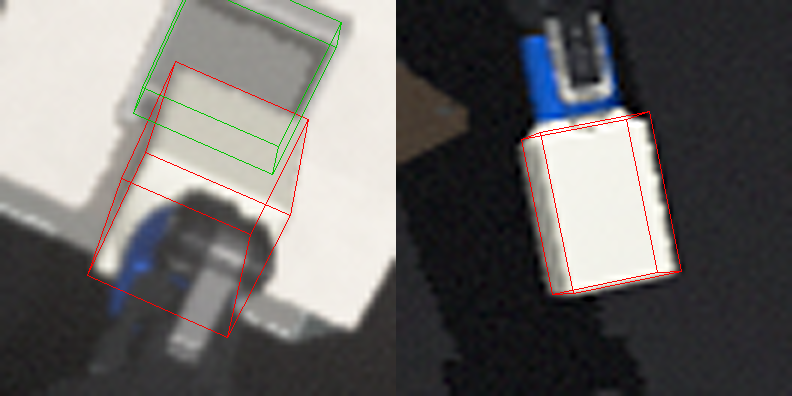

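Call:
play_rows --series '[[[0.3, -0.8, 12], [0.002, -0.004, 0], -1], [[0, 0, 14], [0, 0, 0], -1], [[0, 0, 14], [0, 0, 0], -1], [[0, 0, 8], [0, 0, 0], -1], [[0, 0, 0], [0, 0, 0], -1], [[0, 0, 0], [0, 0, 0], -1]]'

```text
time: 10.4
eef_pos: [0.5338, -0.1509, 0.2967]
ee_rot: [2.516, -0.0, 1.152]
wrist_force: [0.1, -0.1, -0.7]
opening: 0.0365
```

```bash
python3 - <<'E'
from plan import *
from workcell import snapshot
tp=MOUTH+AX*.099; err(tp,RT)
for n in ("top","scene"):
    s=snapshot(n); pickle.dump(s,open(f"{n}2.pkl","wb"))
p,r,_=state(); pickle.dump((p,r.as_quat()),open("pose2.pkl","wb"))
from ov import *
overlay(2,ctr=((312,180),(230,180)),out="ov2")
E
```

```text
pos [ 0.5338 -0.1509  0.2967] rot [ 2.5165e+00 -4.0000e-04  1.1520e+00] shift mm (tool) [-1.8  1.9  8.4] turn [-0.0032 -0.0013  0.0011] t 10.4 open 0.0365 F [ 0.1 -0.1 -0.7] q [-0.47 -0.31  2.16  0.05  0.67 -0.08]
```

```bash
sleep 4
```

```text
(no output)
```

View pics/ov2.png

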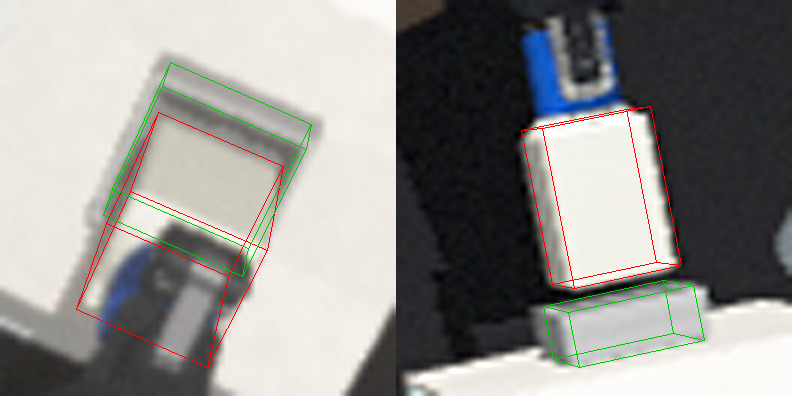

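Call:
play_rows --series '[[[-1.8, 2, 1], [-0.003, -0.001, 0.001], -1], [[0, 0, 0], [0, 0, 0], -1], [[0, 0, 0], [0, 0, 0], -1]]'

```text
time: 10.8
eef_pos: [0.5354, -0.1538, 0.2997]
ee_rot: [2.509, 0.0, 1.15]
wrist_force: [0.1, -0.2, -1.6]
opening: 0.0366
```

```bash
python3 - <<'E'
from plan import *
tp=MOUTH+AX*.099; err(tp,RT)
E
```

```text
pos [ 0.5354 -0.1538  0.2997] rot [2.5089e+00 2.0000e-04 1.1504e+00] shift mm (tool) [ 0.2 -2.   9.2] turn [0.0044 0.0001 0.0002] t 10.8 open 0.0366 F [ 0.1 -0.2 -1.6] q [-0.48 -0.31  2.16  0.05  0.67 -0.09]
```

Call:
play_rows --series '[[[0, -1, 0], [0.002, 0, 0], -1], [[0, 0, 0], [0, 0, 0], -1], [[0, 0, 0], [0, 0, 0], -1]]'

```text
time: 11.1
eef_pos: [0.5346, -0.1536, 0.2999]
ee_rot: [2.51, 0.0, 1.15]
wrist_force: [0.4, 0.3, -1.2]
opening: 0.0367
```

```bash
python3 - <<'E'
from plan import *
tp=MOUTH+AX*.099; err(tp,RT)
E
```

```text
pos [ 0.5346 -0.1536  0.2999] rot [2.5098e+00 2.0000e-04 1.1503e+00] shift mm (tool) [ 0.3 -1.4  9.9] turn [0.0035 0.0002 0.0001] t 11.1 open 0.0367 F [ 0.4  0.3 -1.2] q [-0.48 -0.31  2.16  0.05  0.67 -0.09]
```

Call:
play_rows --series '[[[0.3, -1.2, 5], [0.003, 0, 0], -1], [[0, 0, 6], [0, 0, 0], -1], [[0, 0, 5], [0, 0, 0], -1], [[0, 0, 0], [0, 0, 0], -1], [[0, 0, 0], [0, 0, 0], -1]]'

```text
time: 11.6
eef_pos: [0.543, -0.157, 0.2842]
ee_rot: [2.514, 0.0, 1.15]
wrist_force: [-0.5, -0.2, -1.1]
opening: 0.0365
```

```bash
python3 - <<'E'
from plan import *
tp=MOUTH+AX*.099; err(tp,RT)
E
```

```text
pos [ 0.543  -0.157   0.2842] rot [2.5144e+00 1.0000e-04 1.1503e+00] shift mm (tool) [ 0.   0.5 -8.2] turn [-0.0011  0.0001  0.0001] t 11.6 open 0.0365 F [-0.5 -0.2 -1.1] q [-0.47 -0.27  2.16  0.05  0.63 -0.09]
```

Call:
play_rows --series '[[[0, 0, 6], [0, 0, 0], -1], [[0, 0, 6], [0, 0, 0], -1], [[0, 0, 0], [0, 0, 0], -1]]'

```text
time: 11.9
eef_pos: [0.55, -0.1601, 0.2737]
ee_rot: [2.514, 0.0, 1.15]
wrist_force: [-0.8, 0.0, -1.1]
opening: 0.0368
```

```bash
python3 - <<'E'
from plan import *
tp=MOUTH+AX*.099; err(tp,RT)
E
```

```text
pos [ 0.55   -0.1601  0.2737] rot [2.5142e+00 2.0000e-04 1.1503e+00] shift mm (tool) [ -0.    0.5 -21.2] turn [-0.001   0.0002  0.0001] t 11.9 open 0.0368 F [-0.8  0.  -1.1] q [-0.47 -0.24  2.15  0.05  0.61 -0.09]
```

Call:
play_rows --series '[[[0, 0.3, 6], [0, 0, 0], -1], [[0, 0, 6], [0, 0, 0], -1], [[0, 0, 6], [0, 0, 0], -1]]'

```text
time: 12.2
eef_pos: [0.5615, -0.1652, 0.2607]
ee_rot: [2.509, 0.0, 1.15]
wrist_force: [-0.9, 0.6, 1.8]
opening: 0.0367
```

```bash
python3 - <<'E'
from plan import *
tp=MOUTH+AX*.099; err(tp,RT)
E
```

```text
pos [ 0.5615 -0.1652  0.2607] rot [2.5094e+00 4.0000e-04 1.1503e+00] shift mm (tool) [ -0.   -1.9 -39.1] turn [0.0039 0.0003 0.0002] t 12.2 open 0.0367 F [-0.9  0.6  1.8] q [-0.47 -0.2   2.14  0.06  0.57 -0.09]
```

Call:
play_rows --series '[[[0, -1, 6], [0.003, 0, 0], -1], [[0, 0, 6], [0, 0, 0], -1], [[0, 0, 6], [0, 0, 0], -1]]'

```text
time: 12.5
eef_pos: [0.5715, -0.1697, 0.2451]
ee_rot: [2.512, 0.001, 1.15]
wrist_force: [-2.0, 1.8, 1.2]
opening: 0.0369
```

```bash
python3 - <<'E'
from plan import *
tp=MOUTH+AX*.099; err(tp,RT)
E
```

```text
pos [ 0.5715 -0.1697  0.2451] rot [2.5121e+00 5.0000e-04 1.1505e+00] shift mm (tool) [ -0.   -1.6 -58.1] turn [0.0012 0.0003 0.0004] t 12.5 open 0.0369 F [-2.   1.8  1.2] q [-0.47 -0.15  2.13  0.06  0.54 -0.09]
```

Call:
play_rows --series '[[[0, -1, 6], [0.001, 0, 0], -1], [[0, 0, 6], [0, 0, 0], -1], [[0, 0, 4], [0, 0, 0], -1], [[0, 0, 0], [0, 0, 0], -1]]'

```text
time: 12.9
eef_pos: [0.5788, -0.1728, 0.2265]
ee_rot: [2.52, 0.0, 1.151]
wrist_force: [-0.5, 1.3, 0.7]
opening: 0.0361
```

```bash
python3 - <<'E'
from plan import *
tp=MOUTH+AX*.099; err(tp,RT)
from workcell import snapshot
o=[]
for n,(u,w) in (("top",(312,180)),("scene",(240,220))):
    s=snapshot(n); o.append(cv2.resize(s["img"][w-60:w+60,u-60:u+60,::-1],None,fx=3.3,fy=3.3,interpolation=cv2.INTER_CUBIC))
cv2.imwrite("pics/ins.png",np.hstack(o))
E
```

```text
pos [ 0.5788 -0.1728  0.2265] rot [2.5205e+00 3.0000e-04 1.1508e+00] shift mm (tool) [ -0.1   2.2 -77.9] turn [-0.0072 -0.      0.0006] t 12.9 open 0.0361 F [-0.5  1.3  0.7] q [-0.47 -0.11  2.13  0.06  0.51 -0.09]
```

```bash
sleep 4
```

```text
(no output)
```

View pics/ins.png

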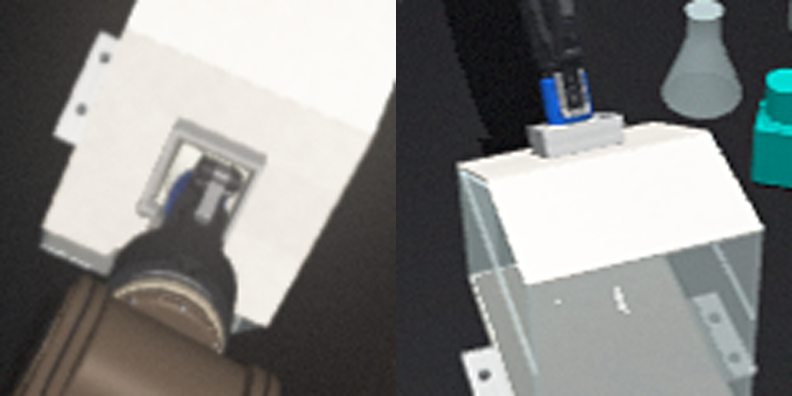

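In the top view the bottle body is fully inside the throat at (312,175). The cap and fingers are still above the mouth. I'm releasing, backing off, and closing the fingers to push.

Call:
play_rows --series '[[[0, 1, 0], [-0.003, 0, 0], 0.5], [[0, 0, 0], [0, 0, 0], 0.5], [[0, 0, 0], [0, 0, 0], 0.5], [[0, 0, 0], [0, 0, 0], 0.5], [[0, 0, 0], [0, 0, 0], 0.5]]'

```text
time: 13.5
eef_pos: [0.5814, -0.1742, 0.2314]
ee_rot: [2.508, 0.0, 1.15]
wrist_force: [0.5, 0.2, 0.3]
opening: 0.064
```

```bash
python3 - <<'E'
from plan import *
tp=MOUTH+AX*.07; err(tp,RT)
E
```

```text
pos [ 0.5814 -0.1742  0.2314] rot [2.5077e+00 5.0000e-04 1.1501e+00] shift mm (tool) [  0.1  -2.3 -46.6] turn [0.0055 0.0005 0.0001] t 13.5 open 0.064 F [0.5 0.2 0.3] q [-0.47 -0.11  2.12  0.06  0.5  -0.09]
```

Call:
play_rows --series '[[[0, -1, -10], [0.003, 0, 0], 0.5], [[0, 0, -18], [0, 0, 0], 0.5], [[0, 0, -18], [0, 0, 0], 0.5], [[0, 0, -8], [0, 0, 0], 0.5], [[0, 0, 0], [0, 0, 0], -1], [[0, 0, 0], [0, 0, 0], -1], [[0, 0, 0], [0, 0, 0], -1], [[0, 0, 0], [0, 0, 0], -1], [[0, 0, 0], [0, 0, 0], -1], [[0, 0, 0], [0, 0, 0], -1], [[0, 0, 0], [0, 0, 0], -1]]'

```text
time: 14.6
eef_pos: [0.5495, -0.16, 0.275]
ee_rot: [2.514, 0.0, 1.15]
wrist_force: [-0.3, -0.0, 0.5]
opening: 0.0001
```

```bash
python3 - <<'E'
from plan import *
tp=MOUTH+AX*.055; err(tp,RT)
from workcell import snapshot
o=[]
for n,(u,w) in (("top",(312,180)),("scene",(240,220))):
    s=snapshot(n); o.append(cv2.resize(s["img"][w-60:w+60,u-60:u+60,::-1],None,fx=3.3,fy=3.3,interpolation=cv2.INTER_CUBIC))
cv2.imwrite("pics/rel.png",np.hstack(o))
E
```

```text
pos [ 0.5495 -0.16    0.275 ] rot [2.5140e+00 3.0000e-04 1.1498e+00] shift mm (tool) [ 0.2  0.1 24.2] turn [-0.0007  0.0006 -0.0002] t 14.6 open 0.0001 F [-0.3 -0.   0.5] q [-0.47 -0.25  2.15  0.05  0.61 -0.09]
```

```bash
sleep 4
```

```text
(no output)
```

View pics/rel.png

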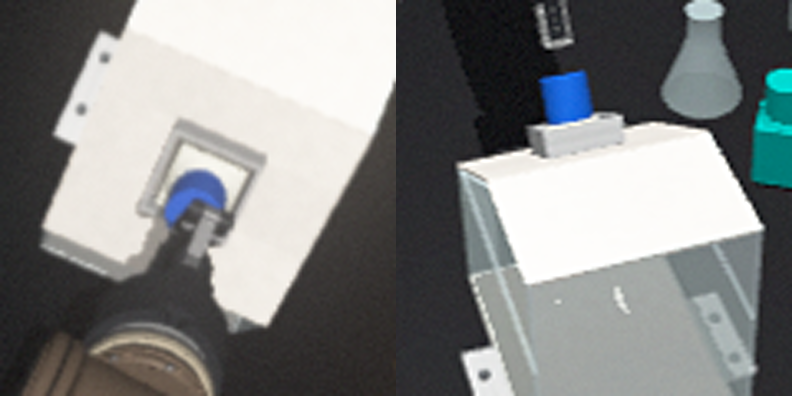

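The bottle stayed in the throat, with the cap standing above the mouth at crop (567,95). The closed fingertips are in line above it, so I'm pushing.

Call:
play_rows --series '[[[0, 0, 6], [0, 0, 0], -1], [[0, 0, 6], [0, 0, 0], -1], [[0, 0, 6], [0, 0, 0], -1], [[0, 0, 6], [0, 0, 0], -1], [[0, 0, 6], [0, 0, 0], -1], [[0, 0, 6], [0, 0, 0], -1]]'

```text
time: 15.3
eef_pos: [0.5715, -0.1699, 0.2459]
ee_rot: [2.509, 0.001, 1.15]
wrist_force: [-0.3, -0.1, 3.5]
opening: 0.0003
```

```bash
python3 - <<'E'
from plan import *
tp=MOUTH; err(tp,RT)
E
```

```text
pos [ 0.5715 -0.1699  0.2459] rot [2.5087e+00 5.0000e-04 1.1497e+00] shift mm (tool) [ 0.3 -2.4 41.4] turn [ 0.0046  0.0008 -0.0001] t 15.3 open 0.0003 F [-0.3 -0.1  3.5] q [-0.47 -0.16  2.13  0.06  0.53 -0.09]
```

Call:
play_rows --series '[[[0, -1.2, 6], [0.003, 0, 0], -1], [[0, 0, 6], [0, 0, 0], -1], [[0, 0, 6], [0, 0, 0], -1], [[0, 0, 5], [0, 0, 0], -1]]'

```text
time: 15.7
eef_pos: [0.584, -0.1756, 0.2244]
ee_rot: [2.513, 0.001, 1.15]
wrist_force: [-0.6, -1.1, -0.2]
opening: -0.0003
```

```bash
python3 - <<'E'
from plan import *
tp=MOUTH; err(tp,RT)
E
```

```text
pos [ 0.584  -0.1756  0.2244] rot [2.5131e+00 5.0000e-04 1.1497e+00] shift mm (tool) [ 0.3 -0.8 16. ] turn [ 0.0001  0.0008 -0.0002] t 15.7 open -0.0003 F [-0.6 -1.1 -0.2] q [-0.47 -0.09  2.12  0.06  0.49 -0.09]
```

Call:
play_rows --series '[[[0, -0.8, 6], [0, 0, 0], -1], [[0, 0, 6], [0, 0, 0], -1], [[0, 0, 6], [0, 0, 0], -1], [[0, 0, 0], [0, 0, 0], -1]]'

```text
time: 16.1
eef_pos: [0.5926, -0.1794, 0.2047]
ee_rot: [2.519, 0.0, 1.15]
wrist_force: [-0.1, 0.2, -0.6]
opening: -0.0001
```

```bash
python3 - <<'E'
from plan import *
tp=MOUTH; err(tp,RT)
from workcell import snapshot
o=[]
for n,(u,w) in (("top",(312,180)),("scene",(240,240))):
    s=snapshot(n); o.append(cv2.resize(s["img"][w-60:w+60,u-60:u+60,::-1],None,fx=3.3,fy=3.3,interpolation=cv2.INTER_CUBIC))
cv2.imwrite("pics/push.png",np.hstack(o))
E
```

```text
pos [ 0.5926 -0.1794  0.2047] rot [2.5190e+00 3.0000e-04 1.1498e+00] shift mm (tool) [ 0.2  3.2 -5.5] turn [-0.0058  0.0005 -0.0003] t 16.1 open -0.0001 F [-0.1  0.2 -0.6] q [-0.47 -0.04  2.11  0.06  0.46 -0.09]
```

```bash
sleep 4
```

```text
(no output)
```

View pics/push.png

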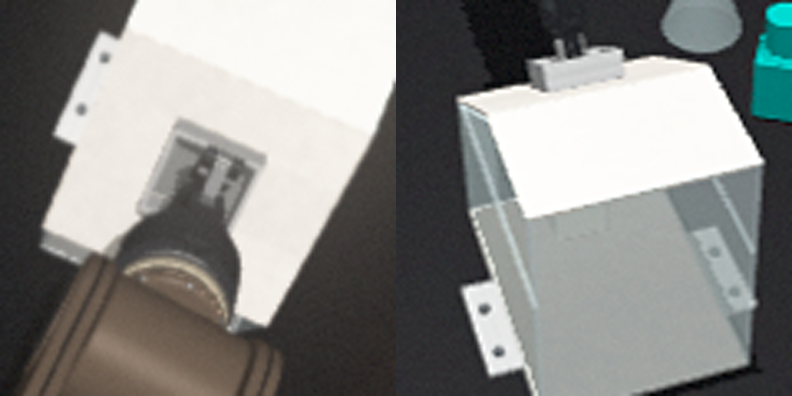

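```bash
python3 - <<'E'
from plan import *
from workcell import snapshot
s=snapshot("scene"); a=s["img"][185:315,185:305,::-1]
g=cv2.resize(a,None,fx=4.5,fy=4.5,interpolation=cv2.INTER_CUBIC)
l=cv2.createCLAHE(4,(4,4)); lab=cv2.cvtColor(g,cv2.COLOR_BGR2LAB); lab[...,0]=l.apply(lab[...,0]); cv2.imwrite("pics/cl.png",cv2.cvtColor(lab,cv2.COLOR_LAB2BGR))
err(MOUTH,RT)
E
```

```text
pos [ 0.5929 -0.1795  0.2061] rot [2.5168e+00 3.0000e-04 1.1497e+00] shift mm (tool) [ 0.2  2.1 -4.5] turn [-0.0036  0.0006 -0.0002] t 16.25 open -0.0001 F [-0.3  0.5  0.4] q [-0.47 -0.05  2.11  0.06  0.46 -0.09]
```

```bash
sleep 2
```

```text
(no output)
```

View pics/cl.png

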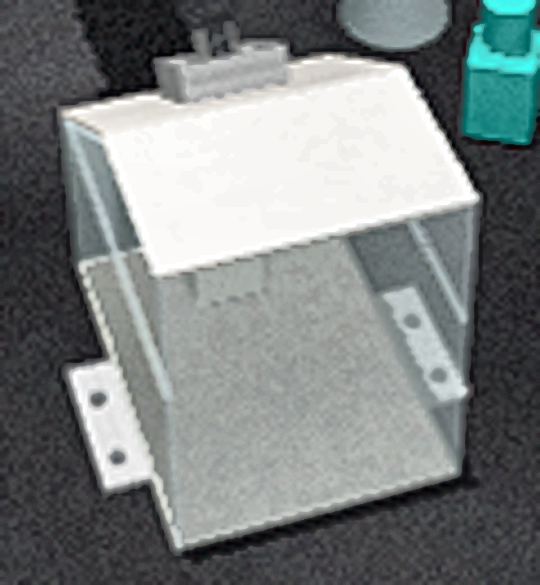

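```bash
python3 - <<'E'
from plan import *
from ov import draw
from workcell import snapshot
s=snapshot("scene"); x0,y0,sc=185,185,4.5
def bp(depth_base):
    P=[MOUTH+TX*i*.025+TY*j*.025-AX*(depth_base-z) for z in (0,.072) for i,j in ((1,1),(1,-1),(-1,-1),(-1,1))]
    return np.array(P)
g=cv2.resize(s["img"][185:315,185:305,::-1],None,fx=sc,fy=sc,interpolation=cv2.INTER_CUBIC)
g=cv2.convertScaleAbs(g,alpha=1.0)
draw(s,g,bp(.138),x0,y0,sc,(0,0,255))
def flap(a):
    h=MOUTH+TX*.055-AX*.027
    d=-TX*np.cos(a)-AX*np.sin(a)
    Q=[h+d*l+TY*j*.036 for l in (0,.088) for j in (1,-1)]
    return np.array([Q[0],Q[1],Q[3],Q[2]]*2)
draw(s,g,flap(0),x0,y0,sc,(0,160,0)); draw(s,g,flap(1.2),x0,y0,sc,(255,0,0))
g2=cv2.resize(load("scene0")["img"][185:315,185:305,::-1],None,fx=3,fy=3,interpolation=cv2.INTER_CUBIC)
g=cv2.resize(g,(360,390)); cv2.imwrite("pics/chk.png",np.hstack([g,g2]))
E
sleep 2
```

```text
(no output)
```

View pics/chk.png

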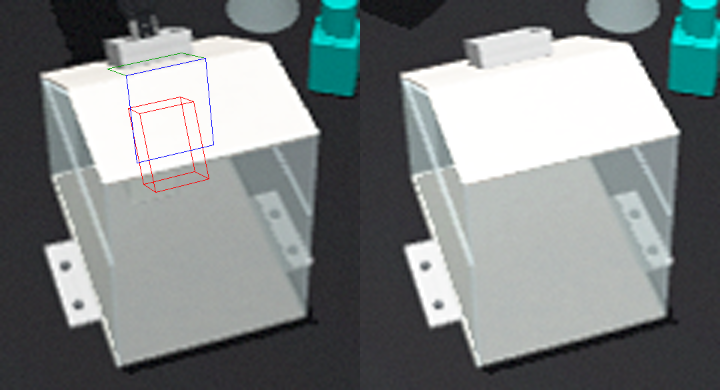

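```bash
python3 - <<'E'
from plan import *
from workcell import snapshot,finder
s=load("scene1")
for uv in ((185+135/3,185+203/3),(185+177/3,185+200/3),(185+155/3,185+203/3)):
    P=onplane(s,uv,.004); print(P, Rb.inv().apply(P-[BIN[0],BIN[1],0]))
for n in ("scene","top"):
    v=snapshot(n); print(n,[(round(r["conf"],2),r["bbox"]) for r in finder.regions_of(v,"sqbottle_center")],[(round(r["conf"],2),r["bbox"]) for r in finder.regions_of(v,"flap")])
E
```

```text
[ 0.59324654 -0.20142011  0.004     ] [-0.02481007 -0.02009892  0.004     ]
[ 0.61854617 -0.16809312  0.004     ] [-0.01531906  0.02065253  0.004     ]
[ 0.60673518 -0.1868346   0.004     ] [-0.01845055 -0.00127774  0.004     ]
scene [(0.8, [318.8, 198.4, 19.2, 37.0]), (0.69, [285.6, 179.8, 18.3, 38.3]), (0.63, [328.1, 151.7, 19.3, 34.4]), (0.55, [348.4, 177.2, 18.2, 40.5]), (0.5, [98.0, 233.9, 62.6, 53.1])] []
top [(0.94, [191.9, 171.3, 29.8, 28.0]), (0.9, [107.0, 180.1, 34.2, 26.8]), (0.82, [138.6, 129.1, 27.4, 26.9]), (0.82, [192.0, 127.7, 23.1, 28.3])] [(0.7, [301.0, 160.6, 24.7, 23.9])]
```

Call:
play_rows --series '[[[0, 1.5, -8], [-0.002, 0, 0], -1], [[0, 0, -15], [0, 0, 0], -1], [[0, 0, -20], [0, 0, 0], -1], [[0, 0, -25], [0, 0, 0], -1], [[0, 0, -30], [0, 0, 0], -1], [[0, 0, -30], [0, 0, 0], -1], [[0, -20, -25], [0, 0, 0], -1], [[0, -20, -10], [0, 0, 0], -1], [[0, 0, 0], [0, 0, 0], -1]]'

```text
time: 17.5
eef_pos: [0.4721, -0.1253, 0.326]
ee_rot: [2.507, 0.001, 1.15]
wrist_force: [-0.1, 0.6, 0.4]
opening: -0.0001
```

```bash
python3 - <<'E'
from plan import *
from workcell import snapshot
err(MOUTH,RT)
o=[]
for n,(u,w) in (("top",(312,175)),("scene",(245,245))):
    s=snapshot(n); pickle.dump(s,open(n+"3.pkl","wb"));o.append(cv2.resize(s["img"][w-60:w+60,u-60:u+60,::-1],None,fx=3.3,fy=3.3,interpolation=cv2.INTER_CUBIC))
cv2.imwrite("pics/after.png",np.hstack(o))
E
```

```text
pos [ 0.4721 -0.1253  0.326 ] rot [2.5074e+00 1.0000e-03 1.1498e+00] shift mm (tool) [  0.3  37.8 170.6] turn [0.0059 0.0011 0.0002] t 17.5 open -0.0001 F [-0.1  0.6  0.4] q [-0.49 -0.53  2.26  0.05  0.78 -0.09]
```

```bash
sleep 3
```

```text
(no output)
```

View pics/after.png

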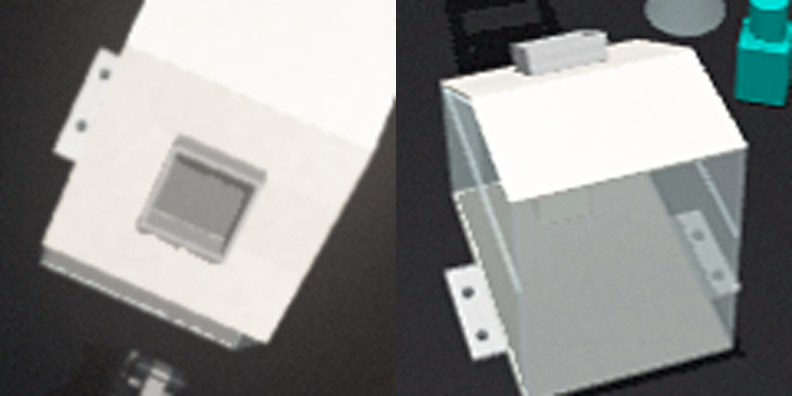

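The flap looks shut and evenly grey, the same as at the start, at crop (200,195). A dim block shows inside the bin at crop (565,205). I'm backing away a little more, then running the final checks.

Call:
play_rows --series '[[[0, 0, -20], [0, 0, 0], -1], [[0, 0, -20], [0, 0, 0], -1], [[0, 0, 0], [0, 0, 0], -1], [[0, 0, 0], [0, 0, 0], -1]]'

```text
time: 18.0
eef_pos: [0.4533, -0.1176, 0.3583]
ee_rot: [2.51, 0.001, 1.149]
wrist_force: [-0.4, 0.0, 0.3]
opening: -0.0
```

```bash
python3 - <<'E'
from plan import *
from workcell import snapshot,finder
err(MOUTH,RT)
o=[]
for n in ("top","scene"):
    s=snapshot(n); pickle.dump(s,open(n+"4.pkl","wb")); o.append(s["img"][:,:,::-1]); a=load(n+"0")["img"]
    for l in ["round_bottle_center","flask_center","carton_center"]:
        print(n,l,[(round(r["conf"],2),r["bbox"]) for r in finder.regions_of(s,l)][:2])
    d=cv2.absdiff(s["img"],a).max(2)
    if n=="top": print("throat diff",d[160:195,295:330].mean(), "orig",a[165:190,300:325].mean(), s["img"][165:190,300:325].mean())
    cv2.imwrite(f"pics/fin_{n}.png",np.vstack([s["img"][100:310,60:400,::-1],cv2.cvtColor(cv2.convertScaleAbs(d,alpha=3),cv2.COLOR_GRAY2BGR)[100:310,60:400]]))
cv2.imwrite("pics/fin.png",cv2.resize(np.hstack([cv2.imread("pics/fin_top.png"),cv2.imread("pics/fin_scene.png")]),None,fx=1.17,fy=1.17))
E
```

```text
pos [ 0.4533 -0.1176  0.3583] rot [2.5096e+00 8.0000e-04 1.1486e+00] shift mm (tool) [  1.1  35.5 208.5] turn [ 0.0036  0.0017 -0.0009] t 18.0 open -0.0 F [-0.4  0.   0.3] q [-0.49 -0.6   2.24  0.05  0.87 -0.09]
top round_bottle_center [(0.84, [110.3, 224.8, 34.4, 26.2])]
top flask_center [(0.88, [182.7, 221.7, 30.7, 28.3])]
top carton_center [(0.92, [370.7, 220.5, 64.8, 42.7])]
throat diff 3.56 orig 155.83946666666668 153.056
scene round_bottle_center [(0.58, [299.3, 134.9, 18.0, 39.2])]
scene flask_center [(0.58, [260.7, 161.2, 24.2, 35.2])]
scene carton_center [(0.97, [98.9, 234.1, 60.0, 51.3]), (0.54, [260.8, 159.3, 23.7, 38.9])]
```

```bash
sleep 3
```

```text
(no output)
```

View pics/fin.png

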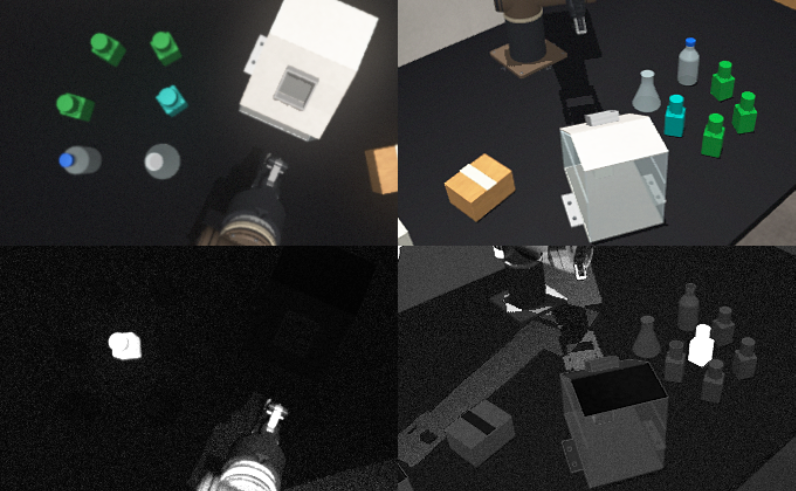

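```bash
python3 -c "
from workcell import bot
print(bot.hand_in())"
```

```text
the job is handed in; nothing more can be done
None
```

The white square bottle is in the bin and the job is handed in. I gripped it by the cap and aligned it with the throat. I pushed it 78 mm in, base first, then let go and pushed the cap with closed fingertips until the resistance disappeared. After that I backed the arm clear. It finished at about 18 s of the 56 s allowed.

**What the last checks showed:**
- **Flap:** it looks shut. The top view of the throat matches the first picture, with a mean difference of about 3.6 grey levels (noise level).
- **Bystanders:** the round bottle, the flask and the carton are still where they were, with no visible shift between the first and last pictures. The look-alike bottles have not moved either.
- **Arm:** it was touching nothing, and every wrist force reading I took stayed under 4 N.

**What is less certain:**
- **Bottle inside the bin:** I could only make out part of it, as a dim block near the front of the bin floor. The bottle detector did not report it there. That it is inside rests on that block, its absence from the bench and throat, and the force falling to zero.
- **Where it dropped:** the bottle let go earlier than described. My fingertips reached about 22 mm below the mouth and never had to pass the flap line.

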